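# Point out the spice jar that was left open

## Task

One of the three glass spice jars has been left without its lid, and the lid is lying on the counter. Slide the lid along the counter with your fingertips, without gripping or lifting it, until it lies right beside the open jar (touching it or no more than a finger's width away) and let go of it; then point straight down at the middle of the open jar's mouth with your fingertips about 3 cm above the rim, without touching the jar, and finish staying there so that I can see which one to close. Leave the jars and everything else standing where they are.

Things in the scene. Friction and masses are not known exactly. Their poses are not given: they have to be found in the camera images.
- open_jar: the one glass spice jar without a lid: clear, round, 60 mm diameter, 96 mm tall, above 74 mm narrowing to a neck 52 mm across, open on top, cinnamon sticks inside below the rim; about 0.2 kg, loose. Origin: centre of its underside, z up. It stands in any one of three places, the capped jars in the others. (A fixed toaster oven 210 mm tall stands to the right, all beyond y = -0.36 m)
- jar_mouth (a point): centre of the open jar's mouth, in the plane of its rim, 96 mm above its underside
- lid: the loose jar lid: a black plastic ribbed disc, 60 mm diameter and 18 mm tall, about 35 g, lying flat on the counter right side up. Origin: centre of its underside, z up. It slides easily; when it touches the open jar the two origins are 60 mm apart. It starts somewhere between the jars, 110 mm or more from each, centre to centre
- capped_jar_1: glass spice jar with its black lid on: 60 mm diameter, 100 mm tall; loose bystander. Origin: centre of its underside
- capped_jar_2: a second glass spice jar with its black lid on: 60 mm diameter, 100 mm tall; loose bystander. Origin: centre of its underside
- bowl: terracotta-coloured bowl, 144 mm across the rim, 62 mm tall; loose bystander. Origin: centre of its underside
- brush_holder: stainless steel cylinder, 88 mm diameter, 128 mm tall, with three pastry brushes standing in it up to 230 mm high; loose bystander. Origin: centre of its underside
- pepper_mill: dark wooden pepper mill, 58 mm diameter, 195 mm tall; loose bystander. Origin: centre of its underside
- mug: white mug, 82 mm diameter, 92 mm tall; loose bystander. Origin: centre of its underside
- tub_lower: lower white plastic storage tub, 200 x 280 x 95 mm (x, y, z of its frame); loose bystander. Origin: centre of its underside
- tub_upper: upper white plastic storage tub, 200 x 280 x 80 mm, standing on the lower one; loose bystander. Origin: centre of its underside
Things that resemble listed ones, but are neither listed nor needed, are in the scene too. What is shaped like the open_jar but pink or red is not meant.

How it is judged:
By the outcome, as a careful person would: the job done as asked, in the order asked, and still so for the second after the job is handed in, with the robot touching nothing.
It also fails if it takes over 51 s, if anything falls off the work surface, if the arm or the gripper's body presses on something with over 40 N, if the wrist force passes 120 N, or if a joint passes its speed limit or range.

## Robot

A 6-joint arm with a two-finger parallel gripper is mounted at the origin on the work surface. World frame = base frame: x ahead of the robot, y to its left, z up, the work surface at z = 0. Lengths are in m, angles in rad, forces in N, time in s.
With the tool pointing down it reaches from about 0.35 to 0.975 m from the base axis. Payload 4.9 kg.
Tool frame: the origin (TCP) lies at the very end of the fingers, on their centre line; the grasp point (between the pads) lies 19 mm behind it; z points along the fingers, y is the line along which they close (so a half turn about z gives the same grasp; the last joint's range is limited). The gripper opens to 85 mm and grips with 20 to 120 N. Pads are 22 mm wide; open, the fingers measure 114 mm over their backs; the gripper's body (76 mm by 85 mm) begins 54 mm behind the grasp point. The pads swing forward as they close: fully open they stand 13 mm farther back than shut.
Start: joints at [1.094, 0.053, 1.613, -0, 1.476, -0.119], TCP at [0.219, 0.585, 0.231] pointing down, gripper open.
Joint ranges: [-3.01, 3.01], [-1.01, 2.22], [0.06, 2.58], [-1.02, 4.17], [0.09, 2.62], [-3.14, 3.14]. Speed limits (rad/s): [2.57, 2.57, 3.14, 3.14, 3.14, 3.14].

## Interface

Orientations are given as a unit quaternion [w, x, y, z].
In Python, from plant import manip gives the robot as it stands.
- The arm moves only by the tool play_rows, never from a script. Its argument "series" is a list that holds one entry, the list of rows, each a list of 7 numbers: the shift along the world's x, y, z in m, then the turn, a rotation vector about the world's x, y, z in degrees, then the opening, from 0 (shut) to 1 (fully open). In form: [[[dx, dy, dz, rx, ry, rz, grip], ...]]. A call has 1 to 10 rows; each row shifts and turns the commanded pose from where the row before left it; what a row does not reach is not made up. A row lasts 1/10 s, in which the tool goes at most 50 mm and 8.59 degrees, less where a joint would pass 70% of its speed; a pose out of reach is approached as far as the arm can. A call with a gripper value outside its range is refused whole. The fingers move at their own pace and stop on an object; the grip force is fixed at half the most. Time passes only in rows, so rows that do not move let the fingers close. It gives the time, the measured TCP pose, the force, the opening and the grip force at its end, in the units of the state.
- manip.state(): the state, without advancing time (a new reading comes with each control period).
- manip.grab_frame(name): name is "scene" or "top" or "wrist"; returns a dict with "frame" (400x640x3 uint8, blue, green, red), "mtx" (3x3 intrinsics, pixels), "R" (3x3) and "t" (3): a world point X has camera coordinates R X + t. Camera axes: x right, y down, z forward; pixel columns grow to the right and rows downward; lengths in m; the calibration is good to about 2 mm. A picture is of the moment at which its call begins. There is no depth.
- manip.job_done(): hands the job in; it is judged then, once.
The state is a dict: "time": time; "joint_pos": joint angles; "joint_vel": joint speeds; "joint_efforts": joint torques, N m; "tool_pos": TCP position; "tool_rot": TCP orientation; "contact_force": force on the tool from outside, world axes, zero at the start; "ft_torque": the same for the moment, N m; "gripper_width": opening from 0.0 (shut) to 1.0 (fully open); "grasp_force": force on a finger pad.
Only numpy, scipy, OpenCV 4.12 (cv2) and the standard library are available. Lean on these libraries where they do the work, as an engineer would, in place of code of your own. Each camera call takes 0.05 s, during which the arm holds its last target. There are 200 camera calls.

## Working session

There is one attempt and no reset: what is moved stays moved. The work goes in short steps, Python scripts to look and compute and a tool call to move; the robot and the scene stay as the last step left them, time stands still between calls to the robot, and variables do not carry over. Pictures are saved under pics/ and viewed, at most 10 in all, crops included, and the job is handed in when it is done.

Besides the shell and the picture viewer there is one more tool, called by a JSON object that holds its "name" and its "arguments", one argument or row to a line. play_rows: Moves the arm, as the interface text tells. Its arguments: {"type":"object","properties":{"series":{"type":"array"}},"required":["series"]}

```bash
mkdir -p pics; cat > h.py <<'E'
import numpy as np, cv2
from plant import manip
def ray(f,u,v,z):
    R,t=np.array(f["R"]),np.array(f["t"]); c=-R.T@t
    d=R.T@np.linalg.inv(f["mtx"])@np.array([u,v,1.]); return c+d*(z-c[2])/d[2]
def proj(f,X):
    p=np.array(f["mtx"])@(np.array(f["R"])@np.array(X)+f["t"]); return p[:2]/p[2]
E
python3 - <<'E'
from h import *
for n in("scene","top"):
    f=manip.grab_frame(n); cv2.imwrite(f"pics/{n}0.png",f["frame"])
    R,t=np.array(f["R"]),np.array(f["t"]);print(n,-R.T@t,R[2],f["mtx"][0])
E
```

```text
scene [1.54775497 0.48323767 0.99088525] [-0.6917638  -0.23016312 -0.68446167] [420.41406168   0.         321.81277083]
top [0.41931292 0.15994233 1.32944515] [ 0.16512927 -0.00434109 -0.98626238] [421.13537489   0.         330.95879835]
```

View pics/scene0.png

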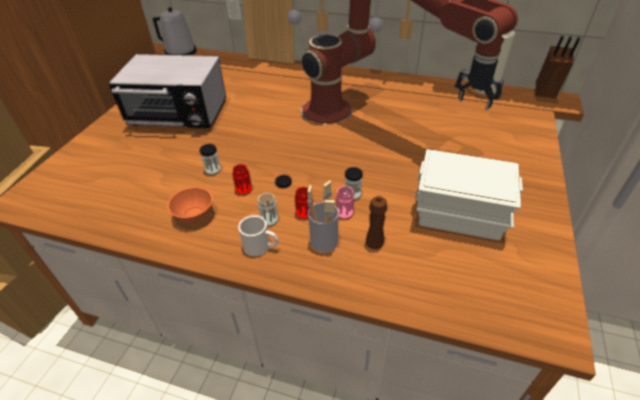

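View pics/top0.png

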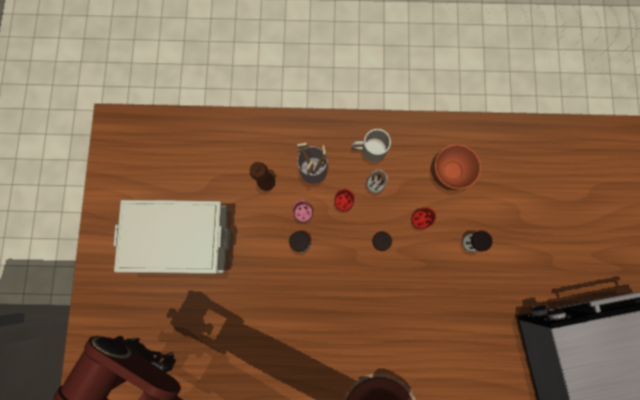

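The open-jar candidates in the top view are:
- clear at (376,182)
- pink at (303,212)
- red at (344,201)
- red at (423,218)
- black-capped at (300,241)
- black-capped at (480,241)

The clear one at (376,182), scene (268,210), fits. The loose lid is the flat black disc at top (382,241), scene (284,181). I'll confirm both in a crop and measure them.

```bash
python3 - <<'E'
from h import *
F={n:manip.grab_frame(n) for n in("scene","top")}
t,s=F["top"],F["scene"]
a=cv2.resize(s["frame"][140:260,190:400],None,fx=3.8,fy=3.8,interpolation=cv2.INTER_CUBIC)[:,:800]
b=cv2.resize(t["frame"][120:260,280:500],None,fx=3.6,fy=3.6,interpolation=cv2.INTER_CUBIC)[:,:800]
cv2.imwrite("pics/crop_t.png",b); cv2.imwrite("pics/crop_s.png",a)
def blob(f,x0,y0,x1,y1,th=50):
    m=(f["frame"][y0:y1,x0:x1].max(2)<th).astype(np.uint8)
    n,l,st,c=cv2.connectedComponentsWithStats(m); i=1+st[1:,4].argmax(); return c[i]+[x0,y0],st[i]
for f,bx,z in((t,(365,225,400,257),.015),(s,(270,172,297,192),.01),(t,(285,225,315,257),.1),(t,(468,228,496,254),.1)):
    c,st=blob(f,*bx); print(c,st[2:],ray(f,*c,z)[:2])
for n,u,v,z in(("jar top",376,182,.09),("pink",303,212,.09),("red1",344,201,.09),("red2",423,218,.09),("mug",376,146,.09),("holder",313,165,.128),("mill",259,170,.19),("bowl",457,167,.06)): print(n,ray(t,u,v,z)[:2])
print(ray(s,268,199,.096))
E
```

```text
[381.54978355 240.85281385] [ 18  17 231] [ 0.51315703 -0.00607901]
[283.18897638 181.14173228] [ 14  11 127] [ 0.51441595 -0.00381459]
[299.44483986 240.8113879 ] [ 20  19 281] [0.50231331 0.24383793]
[480.7318612  240.62460568] [ 21  20 317] [ 0.51368751 -0.28525561]
jar top [0.68410584 0.02011638]
pink [0.58848402 0.23672903]
red1 [0.62415106 0.11551674]
red2 [ 0.57799847 -0.11970685]
mug [0.7963182  0.02037126]
holder [0.72291089 0.20936735]
mill [0.68971988 0.35606495]
bowl [ 0.74349633 -0.23475512]
[0.69711039 0.02384372 0.096     ]
```

View pics/crop_t.png

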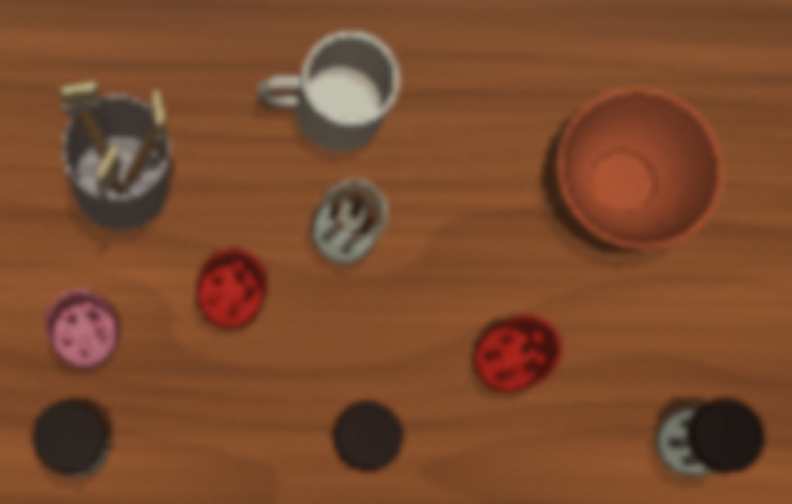

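View pics/crop_s.png

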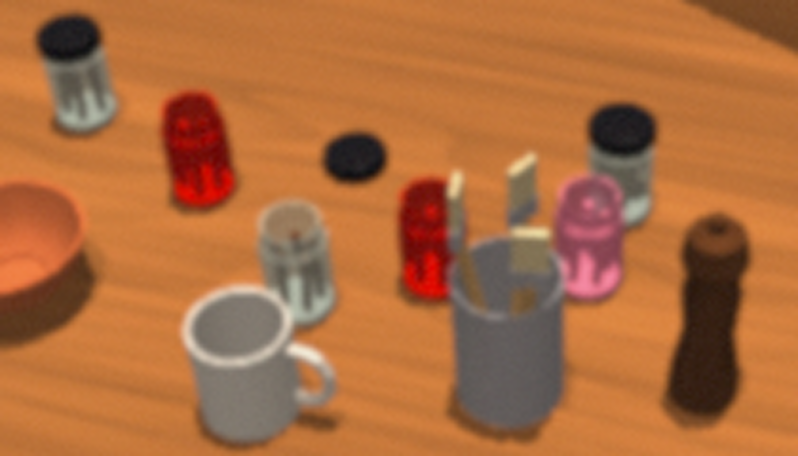

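The crops confirm it: the open jar is the clear one with brown sticks, its rim at about top (379,178), scene (267,198). The lid is the flat black disc, and the reds and pink are decoys. Next I'll refine the rim position and read the tool orientation.

```bash
python3 - <<'E'
from h import *
from scipy.spatial.transform import Rotation as Ro
t,s=manip.grab_frame("top"),manip.grab_frame("scene")
print(ray(t,379.2,178.3,.096),ray(s,266.8,198.4,.096), ray(s,269.7,219.7,0),ray(t,374.8,186.5,0))
S=manip.state();q=S["tool_rot"];print(S["tool_pos"],Ro.from_quat(q,scalar_first=True).as_matrix().round(3),S["gripper_width"])
w=manip.grab_frame("wrist");R=np.array(w["R"]);print(-R.T@w["t"],R[2])
E
```

```text
[0.6943602 0.0112192 0.096    ] [0.6956186  0.01918564 0.096     ] [ 6.95772747e-01  1.79890596e-02 -1.11022302e-16] [0.68844871 0.01379662 0.        ]
[0.2187562  0.58522434 0.23085889] [[-0.937  0.35  -0.   ]
 [ 0.35   0.937 -0.001]
 [ 0.    -0.001 -1.   ]] 0.999007470664062
[0.14034627 0.61355123 0.37270017] [ 0.30241777 -0.11321797 -0.94642759]
```

{"name": "play_rows", "arguments": {
  "series": [
    [[0.015,-0.04,0,0,0,0,0.47],[0.015,-0.04,0,0,0,0,0.47],[0.015,-0.04,0,0,0,0,0.47],[0.015,-0.04,0,0,0,0,0.47],[0.015,-0.04,0,0,0,0,0.47],[0.015,-0.04,0,0,0,0,0.47],[0.015,-0.04,0,0,0,0,0.47],[0.015,-0.04,0,0,0,0,0.47]]
  ]
}}

```text
time: 1.15
tool_pos: [0.3391, 0.2639, 0.2315]
tool_rot: [0.0, 0.178, 0.984, 0.0]
contact_force: [1.4, -0.1, 0.3]
gripper_width: 0.473
grasp_force: 0.0
```

{"name": "play_rows", "arguments": {
  "series": [
    [[0.0135,-0.04,0,0,0,6,0.47],[0.0135,-0.04,0,0,0,6,0.47],[0.0135,-0.04,0,0,0,6,0.47],[0.0135,-0.04,0,0,0,6,0.47],[0.0135,-0.04,0,0,0,3,0.47],[0.0135,-0.04,0,0,0,0,0.47],[0.014,-0.038,0,0,0,0,0.47],[0,0,0,0,0,0,0.47]]
  ]
}}

```text
time: 1.95
tool_pos: [0.4347, -0.0163, 0.2315]
tool_rot: [0.0, -0.054, 0.999, -0.001]
contact_force: [-0.0, -0.7, -0.1]
gripper_width: 0.475
grasp_force: 0.0
```

```bash
python3 - <<'E'
from h import *
w=manip.grab_frame("wrist");cv2.imwrite("pics/w1.png",w["frame"])
S=manip.state();print(S["tool_pos"])
m=(w["frame"].max(2)<55).astype(np.uint8)
n,l,st,c=cv2.connectedComponentsWithStats(m)
for i in range(1,n):
    if st[i,4]>300: print(st[i],c[i],ray(w,*c[i],.009))
print(proj(w,[.694,.015,.096]),proj(w,[.513,-.005,.018]))
E
```

```text
[ 0.43413377 -0.01441397  0.23131587]
[  30  207   67   54 2750] [ 62.68654545 233.548     ] [ 0.55665058 -0.36331442  0.009     ]
[ 301  207   44   43 1450] [322.95724138 228.10206897] [ 0.51006823 -0.00616817  0.009     ]
[ 517  245   63   51 2409] [547.86924035 270.33457866] [0.54148328 0.32510279 0.009     ]
[   74   251   524   149 33392] [330.86847149 353.56232032] [0.72894271 0.03076331 0.009     ]
[324.17752098 386.3823971 ] [323.62757285 232.86715127]
```

View pics/w1.png

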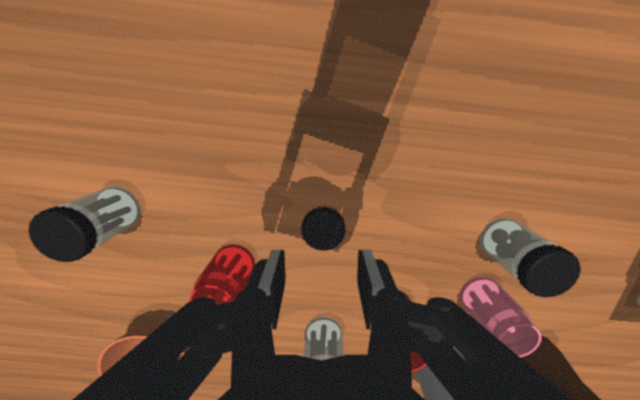

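The wrist view shows the lid at (323,228) centred between the fingers, with the open jar's base straight ahead at (323,335). I'm lowering the fingers behind the lid.

{"name": "play_rows", "arguments": {
  "series": [
    [[0,0,-0.04,0,0,0,0.47],[0,0,-0.04,0,0,0,0.47],[0,0,-0.04,0,0,0,0.47],[0,0,-0.04,0,0,0,0.47],[0,0,-0.03,0,0,0,0.47],[0,0,-0.02,0,0,0,0.47],[0,0,-0.013,0,0,0,0.47],[0,0,0,0,0,0,0.47],[0,0,0,0,0,0,0.47]]
  ]
}}

```text
time: 2.9
tool_pos: [0.4345, -0.0123, 0.0092]
tool_rot: [0.001, -0.057, 0.998, -0.0]
contact_force: [0.5, 0.4, -1.1]
gripper_width: 0.466
grasp_force: 0.0
```

```bash
python3 - <<'E'
from h import *
w=manip.grab_frame("wrist");cv2.imwrite("pics/w2.png",w["frame"])
S=manip.state();print(S["tool_pos"],S["contact_force"])
print(proj(w,[.511,-.006,.018]),proj(w,[.664,.012,0]))
E
```

```text
[ 0.43505321 -0.01250454  0.00967788] [-0.31726096 -0.38674755  0.01213462]
[318.29774151 380.46762151] [319.57783669 496.88877334]
```

View pics/w2.png

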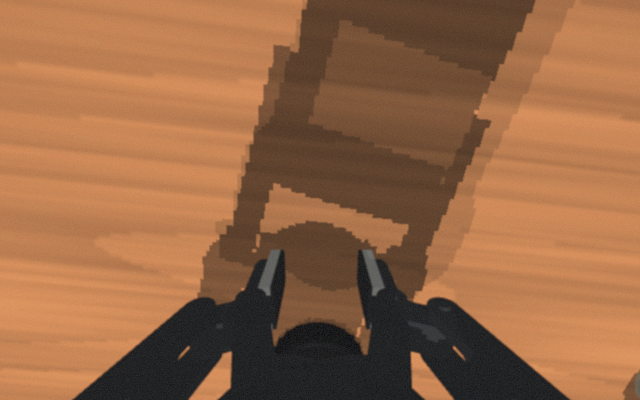

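{"name": "play_rows", "arguments": {
  "series": [
    [[0,0,-0.0055,0,0,0,0.47],[0.012,0.0014,0,0,0,0,0.47],[0.015,0.0017,0,0,0,0,0.47],[0.015,0.0017,0,0,0,0,0.47],[0.012,0.0014,0,0,0,0,0.47],[0.012,0.0014,0,0,0,0,0.47],[0.012,0.0014,0,0,0,0,0.47],[0.012,0.0014,0,0,0,0,0.47],[0.01,0.001,0,0,0,0,0.47],[0.006,0.001,0,0,0,0,0.47]]
  ]
}}

```text
time: 3.95
tool_pos: [0.5409, -0.0001, 0.0029]
tool_rot: [0.0, -0.057, 0.998, -0.0]
contact_force: [-0.7, -0.8, 1.4]
gripper_width: 0.467
grasp_force: 0.3
```

```bash
python3 - <<'E'
from h import *
S=manip.state();print(S["tool_pos"],S["contact_force"])
t,s=manip.grab_frame("top"),manip.grab_frame("scene")
a=cv2.resize(s["frame"][160:230,235:315],None,fx=6,fy=6,interpolation=cv2.INTER_CUBIC)
b=cv2.resize(t["frame"][165:235,345:411],None,fx=6,fy=6,interpolation=cv2.INTER_CUBIC)[:,:310]
cv2.imwrite("pics/p3.png",np.hstack([a,b]))
E
```

```text
[ 5.40949907e-01 -1.44808291e-04  2.86233885e-03] [-0.68175158 -0.76190138  1.44826775]
```

View pics/p3.png

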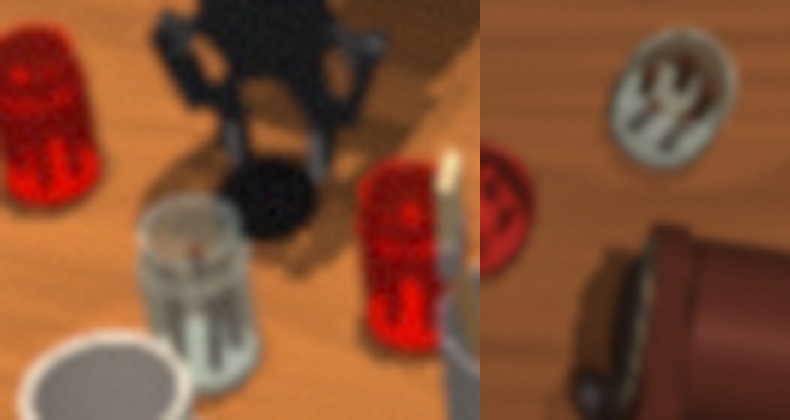

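The scene crop (left) shows the lid cradled between the fingers at scene (279,193). The jar is untouched, with its base at (270,220). In the top crop the jar base's near edge is at top (375,193).

```bash
python3 - <<'E'
from h import *
t,s=manip.grab_frame("top"),manip.grab_frame("scene")
print("lid",ray(s,279.2,193.3,.009), "pred px",proj(s,[.574,.0035,.009]))
print("jar near edge",ray(t,375.3,193,0),"rim far edge top",ray(t,345+213/6,165+30/6,.096))
print("rim right/left top",ray(t,345+258/6,176,.096)[1],ray(t,345+150/6,176,.096)[1])
print("rim scene ",ray(s,235+190/6,160+228/6,.096))
print("base front edge scene",ray(s,235+212/6,160+396/6,0))
E
```

```text
lid [0.57708877 0.00549615 0.009     ] pred px [278.99015495 192.61129381]
jar near edge [0.66719755 0.01213117 0.        ] rim far edge top [0.7199829  0.00733188 0.096     ]
rim right/left top -0.01520337437203742 0.03884811693364941
rim scene  [0.69404763 0.01807868 0.096     ]
base front edge scene [0.72128006 0.03071894 0.        ]
```

{"name": "play_rows", "arguments": {
  "series": [
    [[0.008,0.0007,0,0,0,0,0.47],[0.01,0.0008,0,0,0,0,0.47],[0.01,0.0008,0,0,0,0,0.47],[0.009,0.0007,0,0,0,0,0.47],[0.006,0.0005,0,0,0,0,0.47],[0.004,0.0003,0,0,0,0,0.47],[0.003,0.0002,0,0,0,0,0.47],[0,0,0,0,0,0,0.47]]
  ]
}}

```text
time: 4.95
tool_pos: [0.5902, 0.0038, 0.0028]
tool_rot: [0.0, -0.057, 0.998, -0.0]
contact_force: [-1.2, 0.7, 0.9]
gripper_width: 0.473
grasp_force: 0.0
```

```bash
python3 - <<'E'
from h import *
S=manip.state();print(S["tool_pos"],S["contact_force"])
t,s=manip.grab_frame("top"),manip.grab_frame("scene")
a=cv2.resize(s["frame"][170:230,240:306],None,fx=6,fy=6,interpolation=cv2.INTER_CUBIC)
b=cv2.resize(t["frame"][165:225,345:411],None,fx=6,fy=6,interpolation=cv2.INTER_CUBIC)
cv2.imwrite("pics/p4.png",np.hstack([a,b]))
E
```

```text
[0.59018692 0.00383478 0.00279054] [-1.23646122  0.69181778  0.89151515]
```

View pics/p4.png

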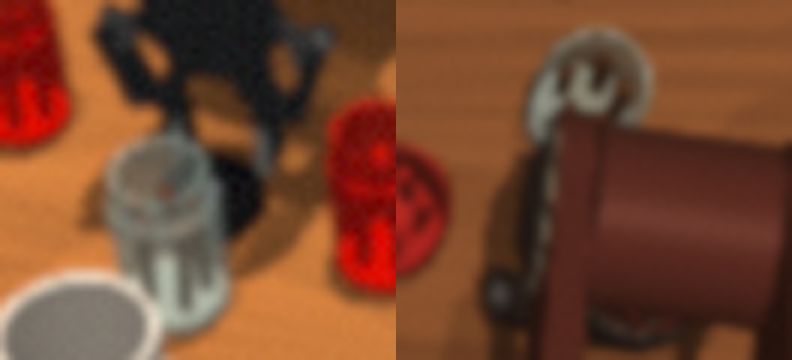

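{"name": "play_rows", "arguments": {
  "series": [
    [[-0.01,-0.001,0,0,0,0,0.47],[-0.03,-0.003,0,0,0,0,0.47],[-0.04,-0.004,0,0,0,0,0.47],[-0.03,-0.003,0.03,0,0,0,0.47],[-0.03,-0.003,0.04,0,0,0,0.3],[0,0,0.04,0,0,0,0.1],[0,0,0.04,0,0,0,0],[0,0,0.03,0,0,0,0],[0,0,0,0,0,0,0]]
  ]
}}

```text
time: 5.95
tool_pos: [0.4521, -0.0107, 0.1883]
tool_rot: [0.005, -0.057, 0.998, -0.001]
contact_force: [0.1, -0.4, 0.9]
gripper_width: -0.002
grasp_force: 0.0
```

```bash
python3 - <<'E'
from h import *
S=manip.state();print(S["tool_pos"],S["contact_force"])
t,w=manip.grab_frame("top"),manip.grab_frame("wrist")
b=cv2.resize(t["frame"][165:225,345:411],None,fx=6,fy=6,interpolation=cv2.INTER_CUBIC)
cv2.imwrite("pics/p5.png",np.hstack([b,cv2.resize(w["frame"],(576,360))[:,90:490]]))
m=(t["frame"][185:235,360:400].max(2)<50).astype(np.uint8)
n,l,st,c=cv2.connectedComponentsWithStats(m);i=1+st[1:,4].argmax();print(st[i],ray(t,*(c[i]+[360,185]),.015))
E
```

```text
[ 0.45210065 -0.01071799  0.18828869] [ 0.10025717 -0.41606978  0.94479537]
[ 10  13  16  17 225] [0.62382392 0.00718137 0.015     ]
```

View pics/p5.png

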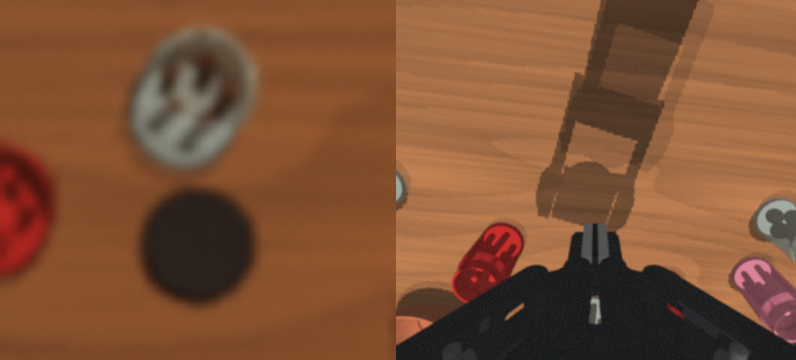

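The lid lies about 11 mm from the jar, lid at (197,245) and jar base edge at row 170 in the left crop. I'll nudge it 6 mm closer for margin, reversing the same route.

{"name": "play_rows", "arguments": {
  "series": [
    [[0,0,-0.03,0,0,0,0.3],[0,0,-0.04,0,0,0,0.47],[0,0,-0.04,0,0,0,0.47],[0.03,0.003,-0.04,0,0,0,0.47],[0.03,0.003,-0.03,0,0,0,0.47],[0.04,0.004,0,0,0,0,0.47],[0.028,0.003,0,0,0,0,0.47],[0.009,0.001,0,0,0,0,0.47],[0.005,0.0005,0,0,0,0,0.47],[0.0035,0.0003,0,0,0,0,0.47]]
  ]
}}

```text
time: 7.05
tool_pos: [0.5933, 0.0048, 0.0012]
tool_rot: [-0.002, -0.057, 0.998, 0.0]
contact_force: [-0.5, -0.2, -0.2]
gripper_width: 0.468
grasp_force: 0.1
```

{"name": "play_rows", "arguments": {
  "series": [
    [[0,0,0,0,0,0,0.47],[-0.01,-0.001,0,0,0,0,0.47],[-0.03,-0.003,0,0,0,0,0.47],[-0.04,-0.004,0,0,0,0,0.47],[-0.03,-0.003,0.03,0,0,0,0.47],[-0.03,-0.003,0.04,0,0,0,0.3],[0,0,0.04,0,0,0,0.1],[0,0,0.04,0,0,0,0],[0,0,0.03,0,0,0,0],[0,0,0,0,0,0,0]]
  ]
}}

```text
time: 8.05
tool_pos: [0.4572, -0.0099, 0.1882]
tool_rot: [0.005, -0.057, 0.998, -0.001]
contact_force: [-0.2, 1.1, 0.5]
gripper_width: 0.003
grasp_force: 0.0
```

```bash
python3 - <<'E'
from h import *
S=manip.state();print(S["tool_pos"],S["contact_force"])
t=manip.grab_frame("top")
m=(t["frame"][185:235,360:400].max(2)<50).astype(np.uint8)
n,l,st,c=cv2.connectedComponentsWithStats(m)
for i in range(1,n): print(st[i],ray(t,*(c[i]+[360,185]),.015))
d=cv2.absdiff(t["frame"][165:193,360:392],cv2.imread("pics/top0.png")[165:193,360:392]);print("jar diff",d.max(2)[:22].mean(),d.max(2).max(1))
E
```

```text
[ 0.45715614 -0.00992187  0.18815474] [-0.22013104  1.11832475  0.49067943]
[  9  11  17  17 227] [0.62784399 0.00789528 0.015     ]
[26 49  1  1  1] [ 0.53481409 -0.01999639  0.015     ]
jar diff 3.602272727272727 [5 5 5 5 5 5 5 5 5 5 4 5 5 5 5 5 5 5 5 5 5 5 5 6 5 4 5 5]
```

{"name": "play_rows", "arguments": {
  "series": [
    [[0.035,0.0037,0,0,0,0,0],[0.04,0.0043,0,0,0,0,0],[0.04,0.0043,0,0,0,0,0],[0.04,0.0043,0,0,0,0,0],[0.04,0.0043,0,0,0,0,0],[0.03,0.0033,0,0,0,0,0],[0.013,0.0015,0,0,0,0,0],[0,0,0,0,0,0,0],[0,0,0,0,0,0,0]]
  ]
}}

```text
time: 9.0
tool_pos: [0.6917, 0.0163, 0.1806]
tool_rot: [-0.002, -0.057, 0.998, 0.0]
contact_force: [-0.2, 0.4, 0.2]
gripper_width: 0.002
grasp_force: 0.0
```

```bash
python3 - <<'E'
from h import *
from scipy.spatial.transform import Rotation as Ro
w=manip.grab_frame("wrist");P=[];Q=[]
for _ in range(4):
    S=manip.state();P.append(S["tool_pos"]);Q.append(S["tool_rot"]);manip.grab_frame("scene")
q=Ro.from_quat(Q,scalar_first=True).mean();print(np.mean(P,0),np.std(P,0),q.as_matrix()[:,2])
print(np.array([.695,.015,.126])-np.mean(P,0))
E
```

```text
[0.69204472 0.01622965 0.18194514] [2.47875492e-04 1.33729070e-05 5.31371070e-04] [-1.68248849e-03  5.63180098e-05 -9.99998583e-01]
[ 0.00295528 -0.00122965 -0.05594514]
```

{"name": "play_rows", "arguments": {
  "series": [
    [[0.001,-0.0005,-0.015,0,0,0,0],[0.001,-0.0005,-0.02,0,0,0,0],[0.001,0,-0.014,0,0,0,0],[0,0,-0.007,0,0,0,0],[0,0,0,0,0,0,0],[0,0,0,0,0,0,0],[0,0,0,0,0,0,0]]
  ]
}}

```text
time: 9.95
tool_pos: [0.6972, 0.0153, 0.128]
tool_rot: [0.001, -0.057, 0.998, -0.0]
contact_force: [-0.1, -0.0, -0.1]
gripper_width: 0.002
grasp_force: 0.0
```

```bash
python3 - <<'E'
from h import *
s=manip.grab_frame("scene");S=manip.state();print(S["tool_pos"],np.array(S["joint_vel"]).round(4))
tp=proj(s,S["tool_pos"]);print("tip px",tp,"rim px",proj(s,[.695,.015,.096]))
cv2.imwrite("pics/p6.png",cv2.resize(s["frame"][140:240,210:330],None,fx=6,fy=6,interpolation=cv2.INTER_CUBIC))
E
```

```text
[0.69717271 0.01527463 0.12807253] [ 0.0001 -0.0014  0.0009 -0.0014 -0.0002  0.0008]
tip px [264.25940047 190.8776464 ] rim px [265.6349243  198.01526645]
```

View pics/p6.png

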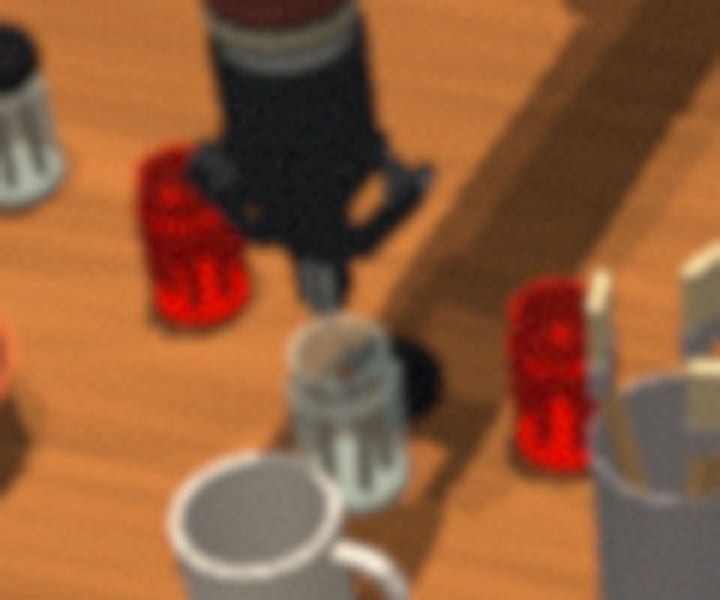

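The shut fingertips (322,305) are above the jar's mouth (343,345) and still, with the lid beside the jar. I'm handing in.

```bash
python3 -c "
from plant import manip; print(manip.job_done())"
```

```text
the job is handed in; nothing more can be done
None
```

I slid the lid to about 7 mm from the open jar and released it; the shut fingertips now point straight down about 3 cm above the middle of the jar's mouth, and the job is handed in at about 10 s, verdict not shown.

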